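# Charge the empty milling jar with grinding cylinders

### The arm

A 6-joint arm with a two-finger parallel gripper is mounted at the origin on the work surface. World frame = base frame: x ahead of the robot, y to its left, z up, the work surface at z = 0. Lengths are in mm, angles in rad, forces in N, time in s.
With the tool pointing down it reaches from about 350 to 975 mm from the base axis. Payload 7.1 kg.
Tool frame: the origin (TCP) lies between the finger pads; the fingertips stand 17 mm ahead of it and the grasp point (between the pads) lies 2 mm behind it (tip_reach is the y of the fingertips in the tool frame, in mm); y points along the fingers, x is the direction in which the jaws open and shut, and the axes are right-handed (so a half turn about y gives the same grasp; the last joint's range is limited). The gripper opens to 88 mm and grips with 3 to 60 N. Pads are 20 mm wide; open, the fingers measure 115 mm over their backs; the gripper's body (75 mm by 178 mm) begins 61 mm behind the grasp point.
Start: joints at [-1.354, 0.423, 1.63, -0, 1.089, -0.019], TCP at [146.032, -607.684, 239.675] pointing down, gripper open.
Joint ranges: [-3, 3], [-0.9, 2.11], [0.09, 2.58], [-1.31, 4.45], [0.11, 2.69], [-2.54, 2.54]. Speed limits (rad/s): [2.39, 2.39, 3.01, 3.14, 3.14, 3.14].

### API

Orientations are given as a rotation vector (axis times angle).
In Python, from workcell import get_obs, get_image, camera_model, close_job, silhouettes, tip_of, tip_reach gives the robot as it stands. The module is installed in compiled form; this text tells all that it offers.
- The arm moves only by the tool arm_command, never from a script. Its argument "targets" is a list of rows, each a list of 4 numbers: the shift along the tool's x, y, z in mm, then the turn about the tool's y in rad. A call has 1 to 20 rows; each row shifts and turns the commanded pose from where the row before left it, along the tool's axes as they then stand; what a row does not reach is not made up. A row lasts 1/12 s, in which the tool goes at most 41.7 mm and 7.16 degrees, less where a joint would pass 70% of its speed; a pose out of reach is approached as far as the arm can. A call is refused whole if a number of a shift passes 41.7 or a number of a turn 0.125, either way. A call with a gripper value outside its range is refused whole. "gripper" is the opening in per cent of the stroke, from 0 (shut) to 100 (fully open), set as the call begins (left out, the last holds). The fingers move at their own pace and stop on an object; the grip force is fixed at half the most. Time passes only in rows, so rows that do not move let the fingers close. It gives the time, the measured TCP pose, the force and the opening at its end, in the units of the state.
- get_obs(): the state, without advancing time (a new reading comes with each control period).
- get_image(name): name is "scene" or "side" or "wrist"; returns the picture (400x640x3 uint8, blue, green, red); there is no depth.
- camera_model(name): a dict with "mtx" (3x3 intrinsics, pixels), "dist" ([k1, k2, p1, p2, k3] as OpenCV has them; the pictures are not rectified), "position" and "orientation" of the camera in the world. Camera axes: x right, y up, looking along -z (the intrinsics and any distortion apply to the point x, -y, -z); pixel columns grow to the right and rows downward; lengths in mm; the calibration is good to about 2 mm. A picture is of the moment at which its call begins: read the wrist's pose just before it. camera_model takes no time and is no camera call; for the wrist camera it gives the pose at the moment of the call.
- close_job(): hands the job in, once; it reports no verdict.
Trained networks look in the newest picture that a camera, given by its name, has taken for a name from the list of things; names that differ only in an ending like _2 or _b are one class to them, and where a whole thing is asked for, a point or a joint stands for the part that bears it (a point fixed in the world has none). Each returns a list of dicts, best first, with "conf" (0 to 1); they miss things now and then, are a little off and sometimes report something else, mostly with a low value. They report only what shows in the picture. A call takes as long as a camera call.
- silhouettes(camera, thing): "pixels" (400x640 bool, what is visible of it) and "at" ([column, row] in pixels, amid what is visible of it).
- tip_of(camera, thing): "at" ([column, row] in pixels: a listed point, or the origin of a listed thing).
The state is a dict: "t": time; "qpos": joint angles; "qvel": joint speeds; "joint_torque": joint torques, N m; "ee_pos": TCP position; "orientation": TCP orientation; "ft_force": force on the tool from outside, world axes, zero at the start; "moment": the same for the moment, N m; "width": finger opening in mm.
Only numpy, scipy, OpenCV 4.12 (cv2) and the standard library are available. Lean on these libraries where they do the work, as an engineer would, in place of code of your own. Each camera call takes 0.05 s, during which the arm holds its last target. There are 200 camera calls.

### The job

One of the two jars on the filling stand is still empty. Slide the funnel until its outlet is centred over the empty jar, then tip the trough towards that jar by its red bar, so that all eight ceramic pieces pour through the funnel into it. Afterwards set the trough level again, leave the funnel where it is over the jar, and do not disturb the beaker, bottle and dish on the bench.

Things in the scene. Friction and masses are not known exactly. Their poses are not given: they have to be found in the camera images.
- station: Fixed filling stand: grey base plate 270 x 400 x 10 mm, rear post, rail. Origin on the bench below the trough's axle; x points away from the robot, y along rail and trough, z up. Rear post x 70 to 94, |y| < 16, 245 mm high. Axle along x at y = 0, z = 222 mm. Rail along y at x = -105, z = 100 mm, its end posts at y = +-190, 112 mm high.
- funnel (a joint): Position (m) of the funnel's carriage along the station's y, 0 in the middle below the trough, travel -0.125 to 0.125; it stays where it is left, about 2 N moves it. The carriage travels past both jars, there is no stop at the right place.
- funnel_outlet (a point): Centre of the lower opening of the steel funnel (outlet 52 mm inside, mouth 134 mm across, rim 158 mm above the bench). On the station's x = 0 line, 89 mm above the bench, 4 mm above the jars' rims.
- funnel_handle (a point): Top centre of the upright blue round post (diameter 16 mm, 87 mm tall, free from z = 113 mm to 200 mm above the bench) on the funnel's carriage; 105 mm nearer the robot than the funnel's axis along the station's x, same y. Pushing it along the station's y slides the funnel.
- trough (a joint): Angle (rad) of the aluminium trough: 0 level, positive lowers its end at the station's +y, negative its -y end, stops at +-0.96. It stays where it is left; about 3 N at the red bar moves it. Level at the start. 150 mm long along y, 68 mm wide inside, sides 30 mm high, floor 10 mm above the axle, both ends open: it pours over the lowered end.
- trough_bar (a point): Middle of the round red bar (diameter 14 mm, free length 75 mm along the station's x) of the bow handle over the trough, 88 mm above the axle. With the trough level it is 310 mm above the bench; it swings about the axle with the trough, towards the end that goes down.
- jar_empty: The empty clear jar, 70 mm outside and 64 mm inside diameter, 75 mm high, fixed on the base plate on the station's x = 0 line, some 79 to 97 mm to one side (+y or -y) of the axle. Origin under its centre, on the plate, 10 mm above the bench.
- jar_empty_mouth (a point): Centre of the empty jar's mouth, 75 mm above its origin.
- jar_full: The same jar on the other side, already full of the same pieces. Origin as for jar_empty.
- beaker: Glass beaker, 72 mm across, 95 mm high; bystander. Origin under its centre.
- reagent: Amber bottle, 64 mm across, 140 mm high; bystander. Origin under its centre.
- dish: Glass dish, 92 mm across, 16 mm high; bystander. Origin under its centre.
- peb0: Ochre-yellow ceramic grinding cylinder, 16 mm diameter, 16 mm long, about 16 g; starts standing in the trough. Origin at its centre.
- peb1: Ochre-yellow ceramic grinding cylinder, 16 mm diameter, 16 mm long, about 16 g; starts standing in the trough. Origin at its centre.
- peb2: Ochre-yellow ceramic grinding cylinder, 16 mm diameter, 16 mm long, about 16 g; starts standing in the trough. Origin at its centre.
- peb3: Ochre-yellow ceramic grinding cylinder, 16 mm diameter, 16 mm long, about 16 g; starts standing in the trough. Origin at its centre.
- peb4: Ochre-yellow ceramic grinding cylinder, 16 mm diameter, 16 mm long, about 16 g; starts standing in the trough. Origin at its centre.
- peb5: Ochre-yellow ceramic grinding cylinder, 16 mm diameter, 16 mm long, about 16 g; starts standing in the trough. Origin at its centre.
- peb6: Ochre-yellow ceramic grinding cylinder, 16 mm diameter, 16 mm long, about 16 g; starts standing in the trough. Origin at its centre.
- peb7: Ochre-yellow ceramic grinding cylinder, 16 mm diameter, 16 mm long, about 16 g; starts standing in the trough. Origin at its centre.

How it is judged:
By the outcome, as a careful person would: the job done as asked, in the order asked, and still so for the second after the job is handed in, with the robot touching nothing.
It also fails if it takes over 50 s, if anything falls off the work surface, if the arm or the gripper's body presses on something with over 40 N, if the wrist force passes 120 N, or if a joint passes its speed limit or range.

## Working session

There is one attempt and no reset: what is moved stays moved. The work goes in short steps, Python scripts to look and compute and a tool call to move; the robot and the scene stay as the last step left them, time stands still between calls to the robot, and variables do not carry over. Pictures are saved under pics/ and viewed, about 8 in all and at most 12, crops included, and the job is handed in when it is done.

Besides the shell and the picture viewer there is one more tool, called as name(argument=value, ...) on one line, values as JSON. arm_command: Moves the arm, as the interface text tells. Its arguments: {"type":"object","properties":{"targets":{"type":"array","items":{"type":"array","items":{"type":"number"}}},"gripper":{"type":"number"}},"required":["targets"]}

```bash
mkdir -p pics; cat > h.py <<'E'
import numpy as np, cv2
from scipy.spatial.transform import Rotation as R
from workcell import *
def rot(o):
    o=np.array(o,float)
    return o if o.shape==(3,3) else (R.from_rotvec(o) if o.size==3 else R.from_quat(o)).as_matrix()
def ray(cam,px):
    m=camera_model(cam); u=cv2.undistortPoints(np.array([[px]],float),np.array(m["mtx"],float),np.array(m["dist"],float))[0,0]
    d=rot(m["orientation"])@np.array([u[0],-u[1],-1]); return np.array(m["position"],float),d/np.linalg.norm(d)
def atz(cam,px,z):
    p,d=ray(cam,px); return p+d*(z-p[2])/d[2]
def proj(cam,P):
    m=camera_model(cam); q=(np.atleast_2d(P)-np.array(m["position"]))@rot(m["orientation"]); q=q*[1,-1,-1]
    return cv2.projectPoints(q,np.zeros(3),np.zeros(3),np.array(m["mtx"],float),np.array(m["dist"],float))[0][:,0]
def tri(rs):
    A=0;b=0
    for p,d in rs: M=np.eye(3)-np.outer(d,d);A=A+M;b=b+M@p
    X=np.linalg.solve(A,b); return X,[round(float(np.linalg.norm((np.eye(3)-np.outer(d,d))@(X-p))),1) for p,d in rs]
E
python3 - <<'E'
from h import *
np.set_printoptions(precision=1,suppress=True)
o=get_obs();print(o["t"],o["ee_pos"],o["orientation"],o["width"]); print(rot(o["orientation"]))
ims=[]
for c in("scene","side","wrist"):
    im=get_image(c);cv2.imwrite(f"pics/{c}0.png",im);m=camera_model(c);print(c,m)
for c in("scene","side"):
    for n in("funnel_outlet","funnel_handle","trough_bar","jar_empty_mouth","jar_empty","jar_full","beaker","reagent","dish"):
        print(c,n,[(np.round(r["at"],1),round(r["conf"],2)) for r in tip_of(c,n)[:3]])
print(get_obs()["t"])
E
```

```text
0.0 [ 145.9 -607.2  238.9] [-1.3  1.  -1. ] 87.71699619576786
[[ 0.2 -0.   1. ]
 [-1.   0.   0.2]
 [-0.  -1.   0. ]]
scene {'mtx': array([[368.9,   0. , 323.7],
       [  0. , 368.9, 198.3],
       [  0. ,   0. ,   1. ]]), 'dist': array([-0.1,  0. ,  0. ,  0. ,  0. ]), 'position': array([1162.2, -528.9,  932.5]), 'orientation': array([0.8, 0.4, 0.8])}
side {'mtx': array([[480. ,   0. , 322.2],
       [  0. , 480. , 202.6],
       [  0. ,   0. ,   1. ]]), 'dist': array([-0.,  0.,  0.,  0.,  0.]), 'position': array([-248.4,  773.9, 1029.6]), 'orientation': array([ 0.4, -1.1, -2.2])}
wrist {'mtx': array([[322.3,   0. , 324.7],
       [  0. , 322.3, 199. ],
       [  0. ,   0. ,   1. ]]), 'dist': array([0., 0., 0., 0., 0.]), 'position': array([ 212.4, -592. ,  383. ]), 'orientation': array([-0.2,  0.2, -1.3])}
scene funnel_outlet [(array([327.7, 237.5]), 0.55)]
scene funnel_handle []
scene trough_bar [(array([331.8, 177.6]), 0.8), (array([407.7, 197. ]), 0.5)]
scene jar_empty_mouth []
scene jar_empty [(array([347.9, 233.4]), 0.54)]
scene jar_full [(array([310.8, 265.6]), 0.9)]
scene beaker [(array([214.5, 311.5]), 0.71), (array([406.6, 199.2]), 0.7), (array([325.2, 195.5]), 0.68)]
scene reagent []
scene dish [(array([354.5, 178.8]), 0.86), (array([214.1, 311.8]), 0.57)]
side funnel_outlet [(array([309.2, 206.9]), 0.75)]
side funnel_handle [(array([340.6, 190.9]), 0.86)]
side trough_bar [(array([303.9, 150.9]), 0.82)]
side jar_empty_mouth [(array([289.6, 225.2]), 0.61)]
side jar_empty [(array([292.6, 252.6]), 0.97), (array([298.1, 174.3]), 0.51)]
side jar_full [(array([320.9, 217. ]), 0.76)]
side beaker [(array([208.5, 307. ]), 0.57), (array([338.9, 194.5]), 0.32)]
side reagent [(array([392. , 183.3]), 0.55)]
side dish [(array([283.6, 338.7]), 0.69), (array([311.1, 206.2]), 0.2)]
1.05
```

View pics/scene0.png

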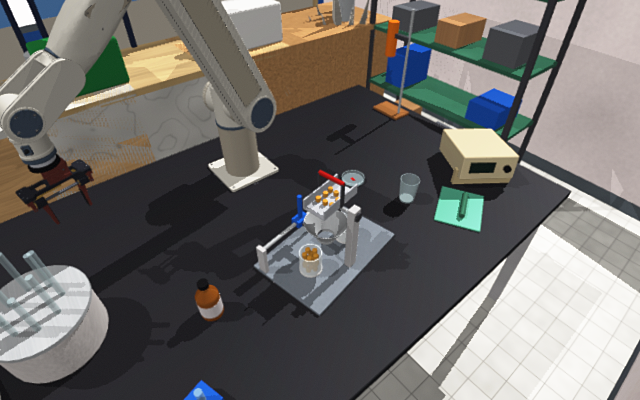

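View pics/side0.png

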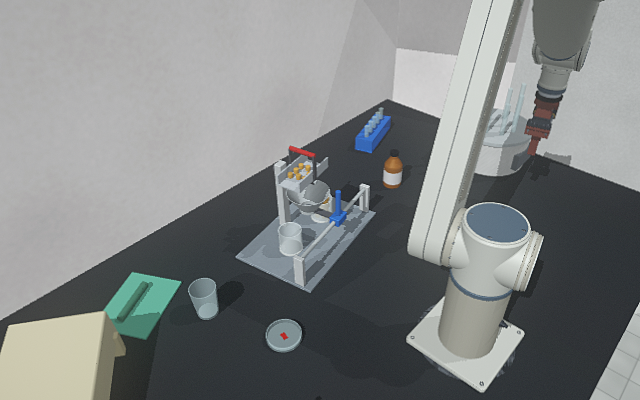

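```bash
cat > fit.py <<'E'
from h import *
from scipy.optimize import least_squares
np.set_printoptions(precision=1,suppress=True)
obs=[("scene","bar",331.8,177.6),("side","bar",303.9,150.9),("side","fo",309.2,206.9),("side","fh",340.6,190.9),("side","je0",292.6,252.6),("side","jem",289.6,225.2),
("scene","jf0",310.8,271),("side","pp",299,258),("side","pm",364,186),("scene","pm",262,247)]
def pts(v):
    x,y,a,s,je,jf=v
    L=dict(bar=(0,0,310),fo=(0,s,89),fh=(-105,s,200),je0=(0,je,10),jem=(0,je,85),jf0=(0,jf,10),pp=(-105,190,112),pm=(-105,-190,112))
    Q=R.from_euler("z",a).as_matrix()
    return {k:Q@np.array(p)+[x,y,0] for k,p in L.items()}
def res(v):
    P=pts(v); return np.concatenate([proj(c,P[k])[0]-[a,b] for c,k,a,b in obs])
if __name__=="__main__":
    X,e=tri([ray(c,(a,b)) for c,k,a,b in obs[:2]]);print("bar",X,e)
    f=least_squares(res,[X[0],X[1],0,0,85,-85],loss="soft_l1",f_scale=2,x_scale=[10,10,.1,10,10,10])
    print(f.x, "yaw %.3f"%f.x[2]); 
    for o,r in zip(obs,res(f.x).reshape(-1,2)):print(o,r)
    S=[]
    for c,(x0,y0) in(("scene",(230,150)),("side",(225,130))):
        im=cv2.imread(f"pics/{c}0.png")[y0:y0+175,x0:x0+175]; im=cv2.resize(im,None,fx=3,fy=3,interpolation=cv2.INTER_CUBIC)[:, :]
        x,y,a=f.x[:3];Q=R.from_euler("z",a).as_matrix()
        P=np.array([(-105,190,112),(-105,-190,112),(0,0,310),(82,0,245),(0,f.x[4],85),(0,f.x[5],85),(-105,f.x[3],200)])@Q.T+[x,y,0]
        for q in proj(c,P):
            cv2.drawMarker(im,tuple(int(t) for t in (q-[x0,y0])*3),(255,0,255),cv2.MARKER_CROSS,14,1)
        S.append(im[:, :400] if 0 else cv2.resize(im,(400,400)))
    cv2.imwrite("pics/crop1.png",np.hstack(S))
E
python3 fit.py
```

```text
bar [573.9 -13.7 311.8] [4.5, 4.5]
[ 574.1   -9.8    0.2  -30.    79.2 -101.1] yaw 0.201
('scene', 'bar', 331.8, 177.6) [-0.5 -0.1]
('side', 'bar', 303.9, 150.9) [-2.6  1.2]
('side', 'fo', 309.2, 206.9) [0.7 1. ]
('side', 'fh', 340.6, 190.9) [-1.3 -1.6]
('side', 'je0', 292.6, 252.6) [-0.8 -5.2]
('side', 'jem', 289.6, 225.2) [0.7 3.8]
('scene', 'jf0', 310.8, 271) [-1.7 -1.8]
('side', 'pp', 299, 258) [-0.2  0.3]
('side', 'pm', 364, 186) [-0.1 -0.7]
('scene', 'pm', 262, 247) [-0.9  1.1]
```

View pics/crop1.png

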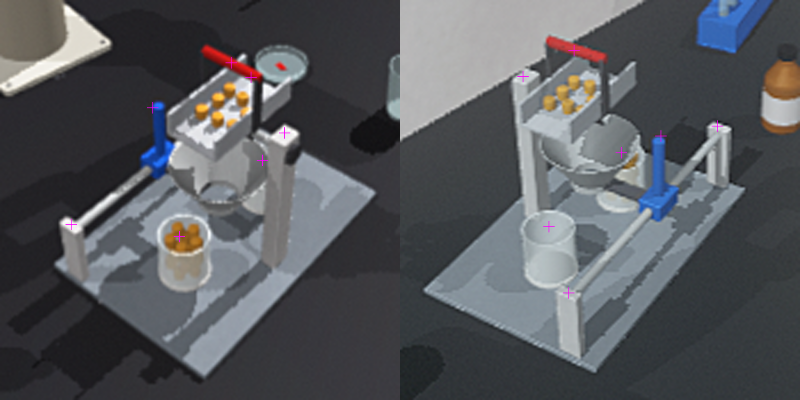

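```bash
cat > fit2.py <<'E'
import fit; from fit import *
k=400/175
A=lambda c,n,u,v:(c,n,(u-(400 if c=="side" else 0))/k+(225 if c=="side" else 230),v/k+(130 if c=="side" else 150))
fit.obs=[A("scene","bar",232,62),A("side","bar",576,48.5),A("scene","fh",159,104),A("side","fh",658,138),A("side","jem",549,226),A("side","je0",550,269),
A("scene","jf",184,232),A("side","pp",570,291),A("side","pm",719,128),A("scene","pm",71,224)]
fit.obs+= [("side","fo",309.2,206.9)]
_p=fit.pts
def pts(v):
    P=_p(v); Q=R.from_euler("z",v[2]).as_matrix(); P["jf"]=Q@np.array([0,v[5],85])+[v[0],v[1],0]; return P
fit.pts=pts
f=least_squares(fit.res,[574,-10,.2,-20,85,-85],loss="soft_l1",f_scale=2,x_scale=[10,10,.1,10,10,10])
print(f.x,"yaw %.3f"%f.x[2])
for o,r in zip(fit.obs,fit.res(f.x).reshape(-1,2)):print(o[:2],r)
for n,p in pts(f.x).items():print(n,p)
for n,z in(("beaker",0),("reagent",0),("dish",0)):
    pass
print("beaker",atz("side",(205,315),0),"dish",atz("side",(284,336),5),"bottle",atz("side",(393,185),0))
E
python3 fit2.py
```

```text
[574.9 -11.5   0.2 -22.   82.3 -89.9] yaw 0.193
('scene', 'bar') [-0.5  0.7]
('side', 'bar') [-0.5  0.6]
('scene', 'fh') [-1.2  0.6]
('side', 'fh') [0.2 0.2]
('side', 'jem') [-0.5  0.3]
('side', 'je0') [ 0.6 -0.2]
('scene', 'jf') [0.1 0.1]
('side', 'pp') [-0.9  0.5]
('side', 'pm') [-0.2 -0.8]
('scene', 'pm') [-0.5  0.1]
('side', 'fo') [-0.4  2. ]
bar [574.9 -11.5 310. ]
fo [579.1 -33.1  89. ]
fh [476.  -53.2 200. ]
je0 [559.1  69.3  10. ]
jem [559.1  69.3  85. ]
jf0 [592.1 -99.7  10. ]
pp [435.3 154.8 112. ]
pm [ 508.3 -218.1  112. ]
jf [592.1 -99.7  85. ]
beaker [554.  399.2   0. ] dish [344.3 306.    5. ] bottle [ 523.9 -408.     0. ]
```

arm_command(targets=[[-25,-8,20,0],[-25,-8,20,0],[-25,-8,20,0],[-25,-8,20,0],[-25,-8,20,0],[-25,-8,20,0],[-25,-8,20,0],[-25,-8,20,0],[-25,-8,20,0],[-25,-8,20,0],[-25,-8,20,0],[-25,-8,20,0],[-25,-8,20,0],[-25,-8,20,0],[-25,-8,20,0],[-25,-8,20,0],[-25,-8,20,0],[-25,-8,20,0],[-25,-8,20,0],[-25,-8,20,0]])

```text
t: 2.72
ee_pos: [418.4, -26.5, 400.4]
orientation: [-1.311, 1.033, -1.034]
ft_force: [1.3, -1.1, -0.4]
width: 87.9
```

```bash
python3 - <<'E'
from h import *
np.set_printoptions(precision=3,suppress=True)
o=get_obs();print(o["t"],o["ee_pos"],o["qpos"]); print(rot(o["orientation"]))
im=get_image("wrist");cv2.imwrite("pics/wrist1.png",im);m=camera_model("wrist");print(m["position"])
for n in("funnel_outlet","funnel_handle","trough_bar","jar_empty_mouth","jar_empty"):
    print(n,[(np.round(r["at"],1),round(r["conf"],2)) for r in tip_of("wrist",n)[:2]])
E
```

```text
2.7167 [418.416 -26.46  400.388] [-0.091 -0.067  1.857 -0.     1.35   1.243]
[[ 0.234  0.001  0.972]
 [-0.972 -0.     0.234]
 [ 0.    -1.     0.001]]
[486.787  -7.72  546.176]
funnel_outlet []
funnel_handle [(array([359.1, 135.5]), 0.66)]
trough_bar []
jar_empty_mouth [(array([277.4,  44.3]), 0.85)]
jar_empty [(array([282.8,  59.9]), 0.79)]
```

View pics/wrist1.png

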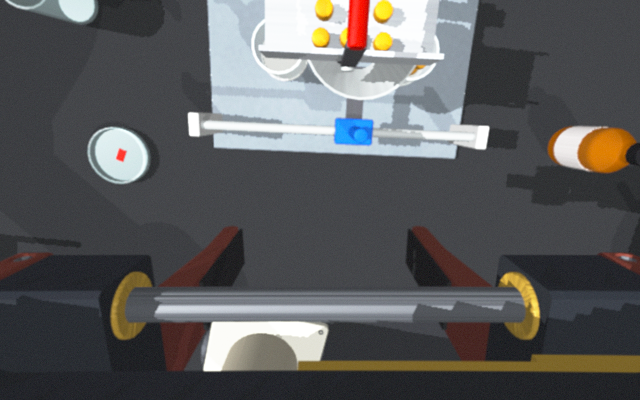

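```bash
cat >> fit2.py <<'E'
print("--- with wrist")
fit.obs+=[("wrist","pp",194,124),("wrist","pm",482,137),("wrist","fh",360.5,133.5),("wrist","jem",278,45)]
f=least_squares(fit.res,f.x,loss="soft_l1",f_scale=2,x_scale=[10,10,.1,10,10,10])
print(f.x,"yaw %.3f"%f.x[2])
for o,r in zip(fit.obs,fit.res(f.x).reshape(-1,2)):print(o[:2],r)
for n in("bar","fh","jem"):print(n,pts(f.x)[n])
o=get_obs();T=rot(o["orientation"]);print("tool delta to handle z185:",T.T@(pts(f.x)["fh"]*[1,1,0]+[0,0,185]-np.array(o["ee_pos"])))
E
python3 fit2.py | sed -n '/---/,$p'
```

```text
--- with wrist
[573.9 -13.5   0.2 -20.3  82.5 -87.8] yaw 0.195
('scene', 'bar') [-1.3  0.8]
('side', 'bar') [0.3 0.4]
('scene', 'fh') [-1.6  0.4]
('side', 'fh') [0.6 0.3]
('side', 'jem') [0.3 0.2]
('side', 'je0') [ 1.3 -0.3]
('scene', 'jf') [-0.1 -0.1]
('side', 'pp') [-0.   0.3]
('side', 'pm') [ 0.3 -1. ]
('scene', 'pm') [-1.2  0.3]
('side', 'fo') [-0.1  2.1]
('wrist', 'pp') [-2.4 -0.4]
('wrist', 'pm') [ 0.5 -1.4]
('wrist', 'fh') [-0.2  0.7]
('wrist', 'jem') [-0.3 -1.2]
bar [573.9 -13.5 310. ]
fh [474.8 -53.7 200. ]
jem [557.9  67.5  85. ]
tool delta to handle z185: [ 37.7 214.2  50. ]
```

arm_command(targets=[[0,0,0,-0.124],[0,0,0,-0.124],[0,0,0,-0.124],[0,0,0,-0.124],[0,0,0,-0.124],[0,0,0,-0.124],[0,0,0,-0.124],[0,0,0,-0.124],[0,0,0,-0.124],[0,0,0,-0.124],[0,0,0,-0.124],[0,0,0,-0.124],[0,0,0,-0.124],[0,0,0,-0.124],[0,0,0,-0.124],[0,0,0,-0.124],[0,0,0,-0.124],[0,0,0,-0.124],[0,0,0,-0.124],[0,0,0,-0.124]])

```text
t: 4.68
ee_pos: [417.5, -29.5, 399.3]
orientation: [-1.38, -0.892, 0.893]
ft_force: [0.3, 0.4, -0.0]
width: 87.8
```

arm_command(targets=[[0,0,0,-0.124],[0,0,0,-0.124],[0,0,0,-0.124],[0,0,0,-0.124],[0,0,0,-0.124],[0,0,0,0]])

```text
t: 5.18
ee_pos: [417.5, -29.4, 399.3]
orientation: [-1.109, -1.352, 1.353]
ft_force: [-0.2, -0.1, -0.1]
width: 88.1
```

```bash
cat > d.py <<'E'
from h import *
import sys
np.set_printoptions(precision=3,suppress=True)
S=np.array([573.9,-13.5,0]);Q=R.from_euler("z",.195).as_matrix()
def rep(tgt=None):
    o=get_obs();T=rot(o["orientation"]);p=np.array(o["ee_pos"])
    print("t",o["t"],"p",p,"station",Q.T@(p-S),"q",np.array(o["qpos"]),"F",np.array(o["ft_force"]),"w",o["width"])
    print("tool in station\n",Q.T@T)
    if tgt is not None: print("delta tool",T.T@(Q@np.array(tgt)+S-p))
if __name__=="__main__": rep([float(a) for a in sys.argv[1:4]] if len(sys.argv)>3 else None)
E
python3 d.py -105 -20.3 260
```

```text
t 5.1833 p [417.515 -29.373 399.34 ] station [-156.497   14.73   399.34 ] q [-0.098 -0.066  1.859 -0.     1.35  -1.865] F [-0.204 -0.117 -0.141] w 88.05335367647884
tool in station
 [[-0.001 -0.001 -1.   ]
 [ 1.    -0.    -0.001]
 [-0.    -1.     0.001]]
delta tool [-35.086 139.304 -51.554]
```

arm_command(targets=[[-9,0,-13,0],[-9,0,-13,0],[-9,0,-13,0],[-8,0,-12.5,0],[0,30,0,0],[0,30,0,0],[0,30,0,0],[0,30,0,0],[0,30,0,0],[0,30,0,0],[0,24,0,0],[0,10,0,0],[0,0,0,0]])

```text
t: 6.27
ee_pos: [473.6, -53.0, 183.6]
orientation: [-1.109, -1.345, 1.349]
ft_force: [-0.3, 0.4, 0.8]
width: 87.8
```

arm_command(targets=[[0,0,0,0],[0,0,0,0],[0,0,0,0],[0,0,0,0],[0,0,0,0],[0,0,0,0],[0,0,0,0],[0,0,0,0]], gripper=0)

```text
t: 6.93
ee_pos: [475.5, -52.4, 185.9]
orientation: [-1.111, -1.351, 1.351]
ft_force: [-0.5, -0.3, 0.4]
width: 37.9
```

```bash
python3 d.py -105 82.5 185
```

```text
t 6.9333 p [475.51  -52.429 185.86 ] station [-104.068  -19.127  185.86 ] q [-0.135  0.288  1.99   0.     0.864 -1.9  ] F [-0.496 -0.282  0.368] w 37.94991603956257
tool in station
 [[ 0.001  0.    -1.   ]
 [ 1.    -0.     0.001]
 [-0.    -1.    -0.   ]]
delta tool [101.626   0.851   1.008]
```

Continue closing, then slide +102 mm.

arm_command(targets=[[0,0,0,0],[0,0,0,0],[0,0,0,0],[0,0,0,0],[0,0,0,0],[0,0,0,0]], gripper=0)

```text
t: 7.43
ee_pos: [475.4, -52.4, 185.6]
orientation: [-1.111, -1.351, 1.351]
ft_force: [0.3, 0.6, -0.4]
width: 15.2
```

arm_command(targets=[[3,0,0,0],[6,0,0,0],[9,0,0,0],[9,0,0,0],[9,0,0,0],[9,0,0,0],[9,0,0,0],[9,0,0,0],[9,0,0,0],[9,0,0,0],[9,0,0,0],[6,0,0,0],[4,0,0,0],[2,0,0,0],[0,0,0,0],[0,0,0,0]])

```text
t: 8.77
ee_pos: [455.9, 48.1, 185.7]
orientation: [-1.111, -1.351, 1.35]
ft_force: [3.9, 2.9, -7.5]
width: 15.2
```

```bash
python3 d.py -105 82.5 185
python3 - <<'E'
from h import *
S=[]
for c,(x0,y0) in(("scene",(250,160)),("side",(235,140))):
    im=get_image(c);cv2.imwrite(f"pics/{c}2.png",im); S.append(cv2.resize(im[y0:y0+133,x0:x0+133],(400,400),interpolation=cv2.INTER_CUBIC))
    for n in ("funnel_outlet","funnel_handle","jar_empty_mouth"): print(c,n,[(np.round(r["at"],1),round(r["conf"],2)) for r in tip_of(c,n)[:2]])
cv2.imwrite("pics/crop2.png",np.hstack(S))
E
```

```text
t 8.7667 p [455.93   48.085 185.676] station [-103.801   83.276  185.676] q [ 0.079  0.26   2.031  0.001  0.85  -1.687] F [ 3.893  2.893 -7.481] w 15.190468341950432
tool in station
 [[ 0.001  0.    -1.   ]
 [ 1.     0.001  0.001]
 [ 0.001 -1.    -0.   ]]
delta tool [-0.778  0.675  1.198]
scene funnel_outlet [(array([343.1, 218.5]), 0.74)]
scene funnel_handle []
scene jar_empty_mouth [(array([345.5, 219. ]), 0.7), (array([347.1, 219.4]), 0.47)]
side funnel_outlet [(array([291.6, 227.9]), 0.63)]
side funnel_handle [(array([319.4, 212.2]), 0.56), (array([297.2, 179.2]), 0.46)]
side jar_empty_mouth [(array([290.2, 228.9]), 0.6), (array([208.9, 307.9]), 0.43)]
```

View pics/crop2.png

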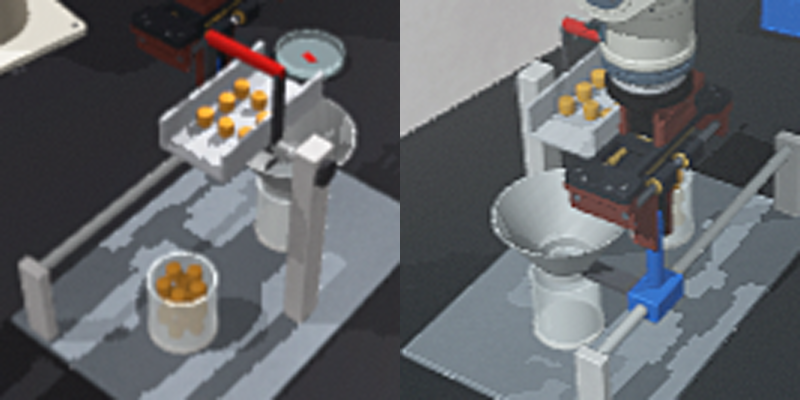

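arm_command(targets=[[0,0,0,0],[0,0,0,0],[0,0,0,0],[0,0,0,0],[0,0,0,0],[0,0,0,0],[0,-6,0,0],[0,-15,0,0],[0,-25,0,0],[0,-30,0,0],[0,-35,0,0],[0,-35,0,0],[0,-35,0,0],[0,-34,0,0]], gripper=60)

```text
t: 10.33
ee_pos: [455.2, 47.6, 403.2]
orientation: [-1.112, -1.351, 1.351]
ft_force: [0.2, -1.1, -0.0]
width: 53.0
```

arm_command(targets=[[-13,0,-17,0],[-14,0,-18,0],[-14,0,-18,0],[-14,0,-18,0],[-14,0,-18,0],[-14,0,-15,0],[0,0,0,0]])

```text
t: 10.92
ee_pos: [575.9, -15.3, 400.5]
orientation: [-1.112, -1.35, 1.35]
ft_force: [-1.1, 0.3, 0.2]
width: 52.7
```

```bash
python3 d.py 0 0 308
cat > ov.py <<'E'
from d import *
s,je=82.5,82.5
W=lambda P:np.array(P)@Q.T+S
th=np.linspace(0,2*np.pi,120)
circ=lambda y,z,r:W(np.c_[r*np.cos(th),y+r*np.sin(th),z+0*th])
out=[]
for c,(x0,y0) in(("scene",(303,165)),("side",(250,185))):
    im=get_image(c);cv2.imwrite(f"pics/{c}3.png",im); k=5
    cr=cv2.resize(im[y0:y0+80,x0:x0+80],None,fx=k,fy=k,interpolation=cv2.INTER_CUBIC)
    for P,col in((circ(s,158,67),(0,255,0)),(circ(je,85,35),(255,0,255)),(circ(je,10,35),(255,0,255)),(circ(s,89,26),(0,255,255))):
        cv2.polylines(cr,[np.int32((proj(c,P)-[x0,y0]+.5)*k*16)],True,col,1,cv2.LINE_AA,4)
    out.append(cr)
cv2.imwrite("pics/ov.png",np.hstack(out))
E
python3 ov.py
```

```text
t 10.9167 p [575.896 -15.283 400.534] station [  1.613  -2.135 400.534] q [-0.047  0.206  1.56  -0.001  1.374 -1.81 ] F [-1.122  0.336  0.183] w 52.650286881862115
tool in station
 [[ 0.002  0.    -1.   ]
 [ 1.    -0.001  0.002]
 [-0.001 -1.    -0.   ]]
delta tool [ 2.189 92.532  1.646]
```

View pics/ov.png

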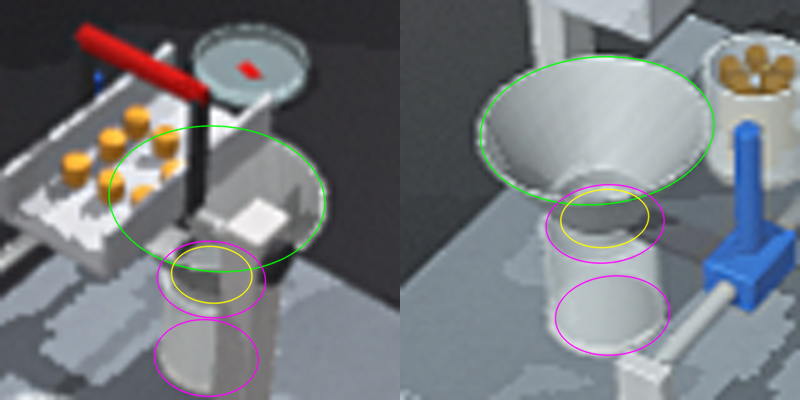

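```bash
cat > eg.py <<'E'
from d import *
from scipy.ndimage import map_coordinates
W=lambda P:np.array(P)@Q.T+S
th=np.linspace(0,2*np.pi,361)
circ=lambda y,z,r:W(np.c_[r*np.cos(th),y+r*np.sin(th),z+0*th])
def score(c,G,pts):
    p=proj(c,pts); return map_coordinates(G,[p[:,1],p[:,0]],order=1)
for c in("scene","side"):
    im=cv2.imread(f"pics/{c}3.png").astype(np.float32)
    G=np.sqrt(sum(cv2.Sobel(im[...,i],cv2.CV_32F,1,0)**2+cv2.Sobel(im[...,i],cv2.CV_32F,0,1)**2 for i in range(3)))
    v=np.arange(72,98,.5)
    # jar: tangent lines
    cam=Q.T@(np.array(camera_model(c)["position"])-S)
    J={"L":[],"R":[],"rim":[]}
    for y in v:
        a=np.arctan2(cam[1]-y,cam[0]); b=np.arccos(35/np.hypot(cam[0],cam[1]-y))
        for n,sg in(("L",-1),("R",1)):
            z=np.linspace(18,65,40);t=a+sg*b
            J[n].append(score(c,G,W(np.c_[35*np.cos(t)+0*z,y+35*np.sin(t)+0*z,z])).mean())
        J["rim"].append(score(c,G,circ(y,158,67)).mean())
    for n in J:
        w=np.array(J[n]); i=np.argsort(-w)[0]; print(c,n,"best",v[i],"profile",np.round(w[::3]).astype(int))
E
python3 eg.py
```

```text
scene L best 74.0 profile [175 178 175 161 147 137 129 118 109 112 121 136 149 141 127 110 108 121]
scene R best 97.5 profile [ 84  82  71  50  33  24  22  23  23  22  20  20  22  26  36  55  89 131]
scene rim best 86.0 profile [335 344 357 367 374 386 410 451 487 504 500 476 447 419 404 397 387 369]
side L best 88.5 profile [103  97  82  67  59  63  76 100 134 182 226 250 231 190 148 109  82  60]
side R best 89.5 profile [ 33  36  39  43  45  53  66 102 165 228 293 344 352 342 297 236 197 157]
side rim best 83.5 profile [240 270 308 345 369 380 400 430 440 405 331 256 204 176 159 144 134 127]
```

```bash
cat >> eg.py <<'E'
print("2D fits")
for c in("scene","side"):
    im=cv2.imread(f"pics/{c}3.png").astype(np.float32)
    G=np.sqrt(sum(cv2.Sobel(im[...,i],cv2.CV_32F,1,0)**2+cv2.Sobel(im[...,i],cv2.CV_32F,0,1)**2 for i in range(3)))
    cam=Q.T@(np.array(camera_model(c)["position"])-S)
    ys=np.arange(74,98,1.);xs=np.arange(-12,13,1.)
    A={"rim":np.zeros((len(ys),len(xs))),"sides":np.zeros((len(ys),len(xs))),"bot":np.zeros((len(ys),len(xs)))}
    for i,y in enumerate(ys):
        for j,x in enumerate(xs):
            o=np.array(Q@[x,0,0])
            A["rim"][i,j]=score(c,G,circ(y,158,67)+o).mean()
            a=np.arctan2(cam[1]-y,cam[0]-x)
            b=np.arccos(35/np.hypot(cam[0]-x,cam[1]-y)); z=np.linspace(18,65,40); w=[]
            for sg in((-1,1) if c=="side" else (-1,)):
                t=a+sg*b; w.append(score(c,G,W(np.c_[x+35*np.cos(t)+0*z,y+35*np.sin(t)+0*z,z])).mean())
            A["sides"][i,j]=min(w)
            t=a+np.linspace(-.8,.8,40); A["bot"][i,j]=score(c,G,W(np.c_[x+35*np.cos(t),y+35*np.sin(t),10+0*t])).mean()
    for n in A:
        k=np.unravel_index(A[n].argmax(),A[n].shape); print(c,n,"y,x",ys[k[0]],xs[k[1]],"val",A[n].max(), "| best y at x=-4,0,4:",[ys[A[n][:,list(xs).index(q)].argmax()] for q in(-4,0,4)])
    B=A["sides"]+A["bot"];k=np.unravel_index(B.argmax(),B.shape);print(c,"jar combined",ys[k[0]],xs[k[1]])
E
python3 eg.py | sed -n '/2D/,$p'
python3 - <<'E'
import cv2,numpy as np
im=cv2.imread("pics/side3.png")[222:264,268:310];cv2.imwrite("pics/jar.png",cv2.resize(im,None,fx=14,fy=14,interpolation=cv2.INTER_NEAREST))
E
```

```text
2D fits
scene rim y,x 84.0 2.0 val 521.361083984375 | best y at x=-4,0,4: [np.float64(89.0), np.float64(86.0), np.float64(83.0)]
scene sides y,x 97.0 -6.0 val 212.9400177001953 | best y at x=-4,0,4: [np.float64(95.0), np.float64(74.0), np.float64(74.0)]
scene bot y,x 85.0 -2.0 val 315.3459777832031 | best y at x=-4,0,4: [np.float64(85.0), np.float64(85.0), np.float64(86.0)]
scene jar combined 86.0 2.0Traceback (most recent call last):
  File "eg.py", line 39, in <module>
    t=a+np.linspace(-.8,.8,40); A["bot"][i,j]=score(c,G,W(np.c_[x+35*np.cos(t),y+35*np.sin(t),10+0*t])).mean()
                                              ~~~~~^^^^^^^^^^^^^^^^^^^^^^^^^^^^^^^^^^^^^^^^^^^^^^^^^^^^
  File "eg.py", line 7, in score
    p=proj(c,pts); return map_coordinates(G,[p[:,1],p[:,0]],order=1)
  File "h.py", line 13, in proj
    m=camera_model(cam); q=(np.atleast_2d(P)-np.array(m["position"]))@rot(m["orientation"]); q=q*[1,-1,-1]
ValueError: time passes only in moves, steps and waits
```

View pics/jar.png

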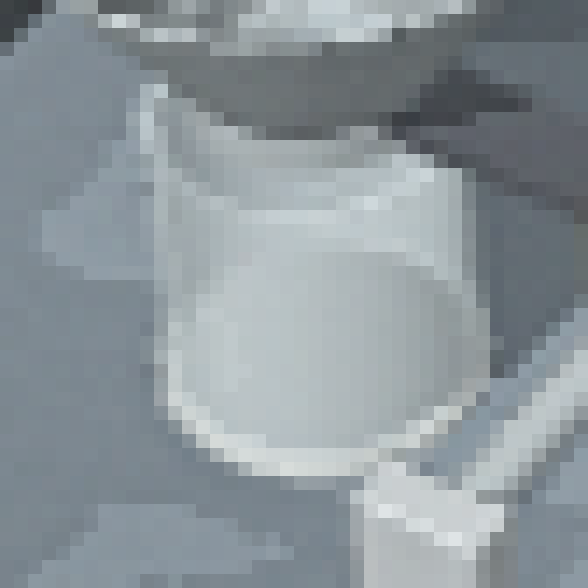

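```bash
sed -i '3i import functools\ncamera_model=functools.lru_cache(None)(camera_model)' h.py
sed -n 1,5p h.py; python3 eg.py | sed -n '/2D/,$p'; python3 - <<'E'
from d import *
th=np.linspace(0,2*np.pi,361)
for y in(80,84,88,92):
    for x in (0,):
        p=proj("side",np.c_[x+35*np.cos(th),y+35*np.sin(th),10+0*th]@Q.T+S);print("bottom",y,p.min(0),p.max(0))
for y in(80,84,88):
    p=proj("side",np.c_[67*np.cos(th),y+67*np.sin(th),158+0*th]@Q.T+S);print("rim",y,p.min(0),p.max(0))
im=cv2.imread("pics/side3.png").astype(int)
print("row of rim left", im[211,338:352].sum(1), )
for r in (205,208,211): print(r, im[r,340:352].sum(1), im[r,386:400].sum(1))
for c in (366,369,372): print(c, im[192:202,c].sum(1), im[220:232,c].sum(1))
E
```

```text
import numpy as np, cv2
from scipy.spatial.transform import Rotation as R
import functools
camera_model=functools.lru_cache(None)(camera_model)
from workcell import *Traceback (most recent call last):
  File "eg.py", line 1, in <module>
    from d import *
  File "d.py", line 1, in <module>
    from h import *
  File "h.py", line 4, in <module>
    camera_model=functools.lru_cache(None)(camera_model)
                                           ^^^^^^^^^^^^
NameError: name 'camera_model' is not defined
Traceback (most recent call last):
  File "d.py", line 1, in <module>
    from h import *
  File "h.py", line 4, in <module>
    camera_model=functools.lru_cache(None)(camera_model)
                                           ^^^^^^^^^^^^
NameError: name 'camera_model' is not defined
```

```bash
sed -i '3,4d' h.py; sed -i '3a import functools\ncamera_model=functools.lru_cache(None)(camera_model)' h.py
python3 eg.py | sed -n '/2D/,$p'; python3 - <<'E'
from d import *
th=np.linspace(0,2*np.pi,361)
for y in(80,84,88,92):
    p=proj("side",np.c_[35*np.cos(th),y+35*np.sin(th),10+0*th]@Q.T+S);print("bottom",y,p.min(0),p.max(0))
for y in(80,84,88):
    p=proj("side",np.c_[67*np.cos(th),y+67*np.sin(th),158+0*th]@Q.T+S);print("rim",y,p.min(0),p.max(0))
im=cv2.imread("pics/side3.png").astype(int)
for r in (208,210,212): print(r, im[r,262:271].sum(1), im[r,308:318].sum(1))
for c in (287,290,293): print(c, im[192:201,c].sum(1))
E
```

```text
2D fits
scene rim y,x 84.0 2.0 val 521.361083984375 | best y at x=-4,0,4: [np.float64(89.0), np.float64(86.0), np.float64(83.0)]
scene sides y,x 97.0 -6.0 val 212.9400177001953 | best y at x=-4,0,4: [np.float64(95.0), np.float64(74.0), np.float64(74.0)]
scene bot y,x 85.0 -2.0 val 315.3459777832031 | best y at x=-4,0,4: [np.float64(85.0), np.float64(85.0), np.float64(86.0)]
scene jar combined 86.0 2.0
side rim y,x 83.0 2.0 val 503.6433410644531 | best y at x=-4,0,4: [np.float64(80.0), np.float64(84.0), np.float64(83.0)]
side sides y,x 97.0 -7.0 val 303.98590087890625 | best y at x=-4,0,4: [np.float64(94.0), np.float64(89.0), np.float64(83.0)]
side bot y,x 86.0 3.0 val 404.4234924316406 | best y at x=-4,0,4: [np.float64(84.0), np.float64(85.0), np.float64(86.0)]
side jar combined 86.0 2.0
bottom 80 [280.975 239.104] [303.807 254.952]
bottom 84 [280.218 239.859] [303.09  255.764]
bottom 88 [279.457 240.616] [302.372 256.579]
bottom 92 [278.694 241.376] [301.65  257.397]
rim 80 [266.014 195.306] [312.672 224.872]
rim 84 [265.175 196.015] [311.924 225.697]
rim 88 [264.333 196.727] [311.174 226.524]
208 [209 212 191 259 391 398 381 394 412] [538 525 544 565 481 512 549 551 558 559]
210 [199 201 171 403 596 400 359 382 386] [527 513 523 546 476 499 538 563 551 420]
212 [213 197 173 332 503 387 392 321 371] [504 482 515 560 500 560 582 556 454 323]
287 [363 358 362 329 636 614 601 596 591]
290 [200 209 193 135 664 628 605 602 606]
293 [188 200 198 153 510 633 625 618 617]
```

arm_command(targets=[[14,0,17.5,0],[14,0,17.5,0],[14,0,17.5,0],[14,0,17.5,0],[15,0,17.5,0],[14.5,0,17.5,0],[0,20,0,0],[0,35,0,0],[0,35,0,0],[0,35,0,0],[0,35,0,0],[0,35,0,0],[0,15,0,0],[0,5,0,0],[0,0,0,0]], gripper=40)

```text
t: 12.27
ee_pos: [452.9, 50.2, 185.1]
orientation: [-1.109, -1.349, 1.352]
ft_force: [-0.0, -0.0, 0.2]
width: 34.9
```

arm_command(targets=[[0,0,0,0],[0,0,0,0],[0,0,0,0],[0,0,0,0],[0,0,0,0],[0,0,0,0]], gripper=0)

```text
t: 12.77
ee_pos: [455.3, 49.9, 187.1]
orientation: [-1.113, -1.353, 1.35]
ft_force: [-0.4, -0.1, 8.8]
width: 15.4
```

```bash
python3 d.py -103 86 185
```

```text
t 12.7667 p [455.297  49.866 187.127] station [-104.077   85.146  187.127] q [ 0.083  0.256  2.032 -0.     0.85  -1.682] F [-0.36  -0.092  8.768] w 15.427574608037471
tool in station
 [[ 0.001  0.003 -1.   ]
 [ 1.    -0.     0.001]
 [-0.    -1.    -0.003]]
delta tool [ 0.856  2.129 -1.07 ]
```

arm_command(targets=[[0.9,0,0,0],[0,0,0,0]])

```text
t: 12.93
ee_pos: [455.1, 50.7, 187.1]
orientation: [-1.113, -1.353, 1.35]
ft_force: [-1.8, -1.6, 8.1]
width: 15.5
```

arm_command(targets=[[0,0,0,0],[0,0,0,0],[0,0,0,0],[0,0,0,0],[0,-6,0,0],[0,-20,0,0],[0,-35,0,0],[0,-35,0,0],[0,-35,0,0],[0,-35,0,0],[0,-35,0,0],[0,-12,0,0],[-14,0,-17.5,0],[-14.5,0,-17.5,0],[-14.5,0,-17.5,0],[-14.5,0,-17.5,0],[-14.5,0,-18,0],[-14,0,-18,0],[0,0,0,0]], gripper=45)

```text
t: 14.52
ee_pos: [577.2, -14.7, 398.4]
orientation: [-1.112, -1.35, 1.35]
ft_force: [-1.5, 0.5, -0.5]
width: 39.7
```

```bash
python3 d.py 2 0 308; python3 - <<'E'
from d import *
for c in("scene","side"):
    get_image(c)
    for n in("trough_bar","funnel_outlet","jar_empty_mouth"):
        print(c,n,[(np.round(r["at"],1),round(r["conf"],2)) for r in tip_of(c,n)[:1]])
# red bar centroid before/after
for n in("0","3"):
    rr=[]
    for c,(x0,x1,y0,y1) in(("scene",(310,350,165,190)),("side",(280,322,140,162))):
        im=cv2.imread(f"pics/{c}{n}.png").astype(int)[y0:y1,x0:x1]; m=(im[...,2]>110)&(im[...,1]<70)&(im[...,0]<70)
        v,u=np.nonzero(m); pts=np.c_[u,v]+[x0,y0]; mid=(pts.min(0)+pts.max(0))/2; print(n,c,len(u),pts.min(0),pts.max(0),pts.mean(0)); rr.append(ray(c,mid))
    X,e=tri(rr);print("bar station",Q.T@(X-S),e)
E
```

```text
t 14.5167 p [577.17  -14.685 398.403] station [  2.978  -1.797 398.403] q [-0.046  0.21   1.561 -0.     1.371 -1.809] F [-1.482  0.501 -0.538] w 39.68050719729126
tool in station
 [[ 0.002  0.    -1.   ]
 [ 1.    -0.001  0.002]
 [-0.001 -1.    -0.   ]]
delta tool [ 1.85  90.401  1.022]
scene trough_bar [(array([333.6, 180.4]), 0.85)]
scene funnel_outlet [(array([349.5, 219.9]), 0.92)]
scene jar_empty_mouth [(array([345.4, 220.9]), 0.59)]
side trough_bar [(array([289.6, 227.7]), 0.68)]
side funnel_outlet [(array([294.6, 228. ]), 0.96)]
side jar_empty_mouth [(array([290.3, 226.3]), 0.76)]
0 scene 126 [318 170] [343 184] [330.81  177.325]
0 side 112 [289 146] [315 156] [301.911 151.518]
bar station [ -0.004   1.163 312.66 ] [0.0, 0.0]
3 scene 127 [318 170] [343 184] [330.709 177.276]
3 side 116 [289 146] [315 156] [301.966 151.517]
bar station [ -0.004   1.163 312.66 ] [0.0, 0.0]
```

arm_command(targets=[[2.5,10,1,0],[0,25,0,0],[0,25,0,0],[0,20,0,0],[0,10,0,0],[0,0,0,0],[0,0,0,0]])

```text
t: 15.5
ee_pos: [573.2, -10.8, 308.7]
orientation: [-1.11, -1.351, 1.351]
ft_force: [-0.3, 0.2, 0.1]
width: 39.5
```

arm_command(targets=[[0,0,0,0],[0,0,0,0],[0,0,0,0],[0,0,0,0],[0,0,0,0],[0,0,0,0]], gripper=0)

```text
t: 16.0
ee_pos: [573.8, -11.2, 309.6]
orientation: [-1.113, -1.352, 1.35]
ft_force: [0.2, -1.5, 3.8]
width: 13.3
```

```bash
python3 d.py 2 0.5 308; python3 - <<'E'
import numpy as np
# arc deltas: theta steps
p=np.r_[0,.06*np.arange(1,16)]
for t0,t1 in zip(p[:-1],p[1:]): print(round(t1,2), "dx %.1f dy(down) %.1f"%(88*(np.sin(t1)-np.sin(t0)),88*(np.cos(t0)-np.cos(t1))))
E
```

```text
t 16.0 p [573.755 -11.218 309.606] station [  0.3     2.267 309.606] q [-0.04   0.273  1.679 -0.     1.188 -1.805] F [ 0.213 -1.488  3.755] w 13.306246598005506
tool in station
 [[ 0.001  0.002 -1.   ]
 [ 1.    -0.001  0.001]
 [-0.001 -1.    -0.002]]
delta tool [-1.764  1.61  -1.699]
0.06 dx 5.3 dy(down) 0.2
0.12 dx 5.3 dy(down) 0.5
0.18 dx 5.2 dy(down) 0.8
0.24 dx 5.2 dy(down) 1.1
0.3 dx 5.1 dy(down) 1.4
0.36 dx 5.0 dy(down) 1.7
0.42 dx 4.9 dy(down) 2.0
0.48 dx 4.8 dy(down) 2.3
0.54 dx 4.6 dy(down) 2.6
0.6 dx 4.4 dy(down) 2.8
0.66 dx 4.3 dy(down) 3.1
0.72 dx 4.1 dy(down) 3.4
0.78 dx 3.9 dy(down) 3.6
0.84 dx 3.6 dy(down) 3.8
0.9 dx 3.4 dy(down) 4.0
```

arm_command(targets=[[2.65,0.1,0,0],[2.65,0.1,0,0],[2.65,0.2,0,0],[2.65,0.3,0,0],[2.6,0.4,0,0],[2.6,0.4,0,0],[2.6,0.5,0,0],[2.6,0.6,0,0],[2.6,0.7,0,0],[2.5,0.7,0,0],[2.5,0.8,0,0],[2.5,0.9,0,0],[0,0,0,0],[0,0,0,0]])

```text
t: 17.17
ee_pos: [568.5, 19.4, 303.9]
orientation: [-1.114, -1.353, 1.35]
ft_force: [4.7, -3.6, 3.9]
width: 13.2
```

```bash
python3 d.py; python3 - <<'E'
from d import *
S2=[]
for c,(x0,y0) in(("scene",(270,150)),("side",(235,140))):
    im=get_image(c);cv2.imwrite(f"pics/{c}4.png",im); S2.append(cv2.resize(im[y0:y0+133,x0:x0+133],(400,400),interpolation=cv2.INTER_CUBIC))
cv2.imwrite("pics/crop4.png",np.hstack(S2))
E
```

```text
t 17.1667 p [568.545  19.397 303.883] station [  1.121  33.312 303.883] q [ 0.013  0.27   1.697 -0.001  1.171 -1.751] F [ 4.699 -3.645  3.888] w 13.17510065908362
tool in station
 [[ 0.001  0.003 -1.   ]
 [ 1.    -0.001  0.001]
 [-0.001 -1.    -0.003]]
```

View pics/crop4.png

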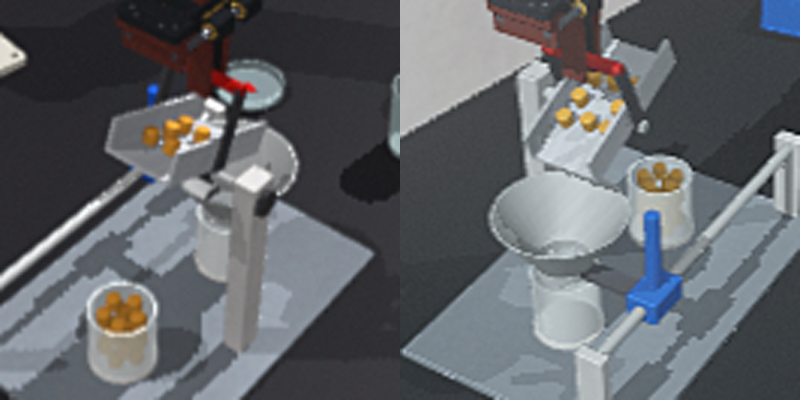

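arm_command(targets=[[2.45,1,0,0],[2.45,1,0,0],[2.4,1.1,0,0],[2.4,1.2,0,0],[2.3,1.3,0,0],[2.3,1.3,0,0],[2.2,1.4,0,0],[2.2,1.4,0,0],[2.15,1.5,0,0],[2.15,1.6,0,0],[2.05,1.7,0,0],[2.05,1.7,0,0],[1.95,1.8,0,0],[1.95,1.8,0,0],[1.8,1.9,0,0],[1.8,1.9,0,0],[1.7,2,0,0],[1.7,2,0,0],[0,0,0,0],[0,0,0,0]])

```text
t: 18.93
ee_pos: [561.0, 56.7, 275.6]
orientation: [-1.113, -1.352, 1.35]
ft_force: [5.5, -2.0, 0.2]
width: 13.5
```

arm_command(targets=[[0,0,0,0],[0,0,0,0],[0,0,0,0],[0,0,0,0],[0,0,0,0],[0,0,0,0]])

```text
t: 19.43
ee_pos: [561.0, 56.7, 275.6]
orientation: [-1.113, -1.352, 1.35]
ft_force: [6.1, -2.2, 1.5]
width: 13.3
```

```bash
python3 d.py; python3 - <<'E'
from d import *
S2=[]
for c,(x0,y0) in(("scene",(270,150)),("side",(235,140))):
    im=get_image(c);cv2.imwrite(f"pics/{c}5.png",im); S2.append(cv2.resize(im[y0:y0+133,x0:x0+133],(400,400),interpolation=cv2.INTER_CUBIC))
cv2.imwrite("pics/crop5.png",np.hstack(S2))
E
```

```text
t 19.4333 p [561.003  56.723 275.639] station [  0.955  71.391 275.639] q [ 0.08   0.292  1.736 -0.     1.112 -1.685] F [ 6.141 -2.241  1.549] w 13.320571066759603
tool in station
 [[ 0.001  0.002 -1.   ]
 [ 1.    -0.001  0.001]
 [-0.001 -1.    -0.002]]
```

View pics/crop5.png

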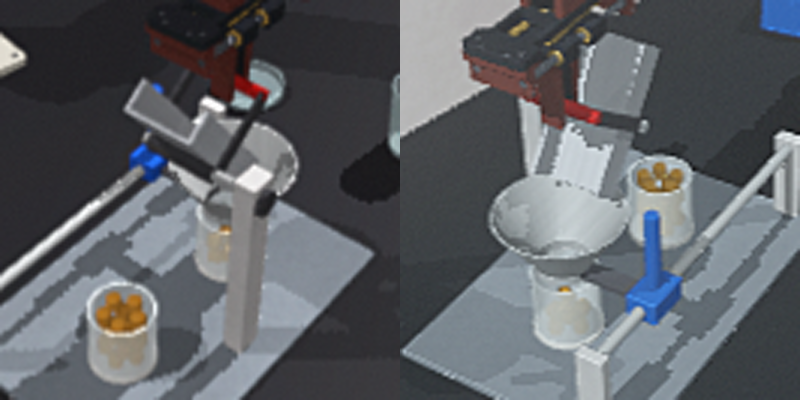

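arm_command(targets=[[-3.4,-4.0,0,0],[-3.6,-3.8,0,0],[-3.9,-3.6,0,0],[-4.1,-3.4,0,0],[-4.3,-3.1,0,0],[-4.4,-2.8,0,0],[-4.6,-2.6,0,0],[-4.8,-2.3,0,0],[-4.9,-2,0,0],[-5,-1.7,0,0],[-5.1,-1.4,0,0],[-5.2,-1.1,0,0],[-5.2,-0.8,0,0],[-5.3,-0.5,0,0],[-5.3,-0.2,0,0],[-1.3,0,0,0],[0,0,0,0],[0,0,0,0]])

```text
t: 21.03
ee_pos: [574.0, -10.8, 310.0]
orientation: [-1.111, -1.354, 1.347]
ft_force: [0.3, 4.8, 10.2]
width: 13.4
```

arm_command(targets=[[0,0,0,0],[0,0,0,0],[0,0,0,0],[0,0,0,0],[0,-8,0,0],[0,-20,0,0],[0,-30,0,0],[0,-30,0,0],[0,-20,0,0],[0,-8,0,0],[0,0,0,0]], gripper=45)

```text
t: 21.95
ee_pos: [574.2, -12.3, 427.0]
orientation: [-1.114, -1.354, 1.349]
ft_force: [-0.5, 1.0, 0.1]
width: 39.5
```

```bash
python3 d.py; python3 - <<'E'
from d import *
S2=[]
for c,(x0,y0) in(("scene",(270,150)),("side",(235,140))):
    im=get_image(c);cv2.imwrite(f"pics/{c}6.png",im); S2.append(cv2.resize(im[y0:y0+133,x0:x0+133],(400,400),interpolation=cv2.INTER_CUBIC))
cv2.imwrite("pics/crop6.png",np.hstack(S2))
for n in("0","3","6"):
    rr=[]
    for c,(x0,x1,y0,y1) in(("scene",(310,350,165,190)),("side",(280,322,140,162))):
        im=cv2.imread(f"pics/{c}{n}.png").astype(int)[y0:y1,x0:x1]; m=(im[...,2]>110)&(im[...,1]<70)&(im[...,0]<70)
        v,u=np.nonzero(m); pts=np.c_[u,v]+[x0,y0]; mid=pts.mean(0); print(n,c,len(u),pts.min(0),pts.max(0),pts.mean(0)); rr.append(ray(c,mid))
    X,e=tri(rr);print("bar station",Q.T@(X-S),e)
E
```

```text
t 21.95 p [574.184 -12.254 426.969] station [  0.52    1.167 426.969] q [-0.042  0.186  1.528  0.     1.423 -1.807] F [-0.534  1.038  0.063] w 39.5415500590291
tool in station
 [[ 0.001  0.004 -1.   ]
 [ 1.    -0.001  0.001]
 [-0.001 -1.    -0.004]]
0 scene 126 [318 170] [343 184] [330.81  177.325]
0 side 112 [289 146] [315 156] [301.911 151.518]
bar station [  0.221   1.859 311.249] [0.3, 0.3]
3 scene 127 [318 170] [343 184] [330.709 177.276]
3 side 116 [289 146] [315 156] [301.966 151.517]
bar station [ -0.02    1.825 311.315] [0.2, 0.2]
6 scene 121 [319 170] [344 184] [331.083 176.926]
6 side 112 [289 147] [315 157] [301.83  151.911]
bar station [ -0.497   3.676 311.172] [0.4, 0.4]
```

View pics/crop6.png

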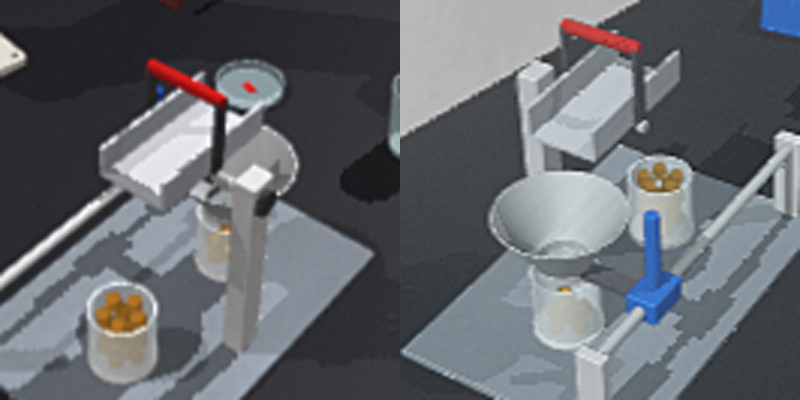

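arm_command(targets=[[-0.5,10,0,0],[0,25,0,0],[0,30,0,0],[0,28,0,0],[0,18,0,0],[0,6,0,0],[0,0,0,0],[0,0,0,0],[0,0,0,0]])

```text
t: 22.8
ee_pos: [574.2, -12.7, 308.6]
orientation: [-1.112, -1.352, 1.35]
ft_force: [0.2, 0.1, 0.1]
width: 39.3
```

arm_command(targets=[[0,0,0,0],[0,0,0,0],[0,0,0,0],[0,0,0,0],[0,0,0,0],[0,0,0,0],[0,0,0,0]], gripper=0)

```text
t: 23.38
ee_pos: [573.8, -12.4, 308.3]
orientation: [-1.111, -1.352, 1.35]
ft_force: [-1.7, 2.7, 5.1]
width: 13.4
```

```bash
python3 d.py 0 0.7 309
```

```text
t 23.3833 p [573.778 -12.38  308.284] station [  0.098   1.123 308.284] q [-0.043  0.275  1.679  0.001  1.186 -1.808] F [-1.72   2.676  5.109] w 13.373900257843356
tool in station
 [[ 0.001  0.001 -1.   ]
 [ 1.     0.     0.001]
 [ 0.    -1.    -0.001]]
delta tool [-0.422 -0.716  0.097]
```

arm_command(targets=[[-0.5,0,0,0],[0,0,0,0],[0,0,0,0]])

```text
t: 23.63
ee_pos: [573.9, -12.8, 308.3]
orientation: [-1.111, -1.352, 1.35]
ft_force: [-2.5, 3.1, 5.9]
width: 13.3
```

arm_command(targets=[[0,0,0,0],[0,0,0,0],[0,0,0,0],[0,0,0,0],[0,-8,0,0],[0,-20,0,0],[0,-30,0,0],[0,-30,0,0],[0,-20,0,0],[0,-8,0,0],[0,0,0,0],[0,0,0,0]], gripper=45)

```text
t: 24.63
ee_pos: [573.4, -13.2, 423.1]
orientation: [-1.111, -1.35, 1.351]
ft_force: [1.0, -0.6, 0.7]
width: 39.6
```

```bash
python3 - <<'E'
from d import *
for c in("scene","side"): cv2.imwrite(f"pics/{c}7.png",get_image(c))
for n in("0","7"):
    rr=[]
    for c,(x0,x1,y0,y1) in(("scene",(310,350,165,190)),("side",(280,322,140,162))):
        im=cv2.imread(f"pics/{c}{n}.png").astype(int)[y0:y1,x0:x1]; m=(im[...,2]>110)&(im[...,1]<70)&(im[...,0]<70)
        v,u=np.nonzero(m); pts=np.c_[u,v]+[x0,y0]; rr.append(ray(c,pts.mean(0)))
    X,e=tri(rr);print("bar station",Q.T@(X-S),e)
# bystanders and funnel/jar: unchanged?
a,b=[cv2.imread(f"pics/side{n}.png").astype(int) for n in("0","7")]
for n,(x0,x1,y0,y1) in dict(beaker=(185,222,272,322),dish=(262,305,316,356),bottle=(380,406,148,190)).items(): print(n,"side diff",np.abs(a-b)[y0:y1,x0:x1].mean())
a,b=[cv2.imread(f"pics/side{n}.png").astype(int) for n in("6","7")]
print("funnel/jar 6-7",np.abs(a-b)[190:262,262:325].mean())
b=cv2.imread("pics/side7.png");s=cv2.imread("pics/scene7.png")
cv2.imwrite("pics/fin.png",np.hstack([cv2.resize(s[150:283,270:403],(400,400),interpolation=cv2.INTER_CUBIC),cv2.resize(b[188:268,250:330],(400,400),interpolation=cv2.INTER_CUBIC)]))
E
sed -i 's/{c}3.png/{c}7.png/' eg.py; python3 eg.py | sed -n '/2D/,$p' | grep -E "rim|combined"
```

```text
bar station [  0.221   1.859 311.249] [0.3, 0.3]
bar station [ -0.214   1.689 311.318] [0.4, 0.4]
beaker side diff 2.626126126126126
dish side diff 3.7344961240310077
bottle side diff 4.176434676434677
funnel/jar 6-7 1.1320546737213404
scene rim y,x 87.0 3.0 val 409.1893310546875 | best y at x=-4,0,4: [np.float64(91.0), np.float64(89.0), np.float64(87.0)]
scene jar combined 84.0 -3.0
side rim y,x 87.0 2.0 val 504.09393310546875 | best y at x=-4,0,4: [np.float64(83.0), np.float64(87.0), np.float64(86.0)]
side jar combined 86.0 2.0
```

View pics/fin.png

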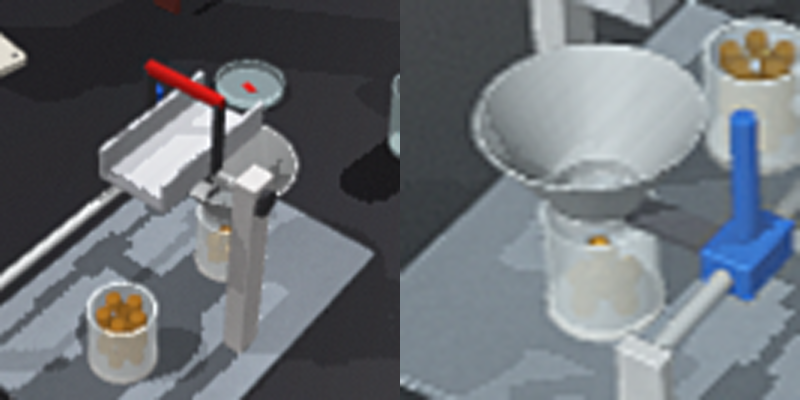

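```bash
python3 -c "
from workcell import close_job
print(close_job())"
```

```text
the job is handed in; nothing more can be done
None
```

The job is handed in, at about 25 s on the robot's clock. I slid the funnel over the empty jar on the +y side. I then gripped the red bar, tipped the trough to about 0.9 rad to pour, and set it level again. The gripper was open and clear above everything when I handed in.

**Last checks:**
- **Funnel:** its rim measured at y ≈ 87 mm and the jar at about 86 mm in the side camera. The scene camera gave 87 mm for the rim and 84 mm for the jar, but there the rear post partly hides the jar, so I trust that reading less.
- **Trough:** it looks empty, and the bar is within about 0.2 mm of where it started along y. The first levelling left it 1.85 mm off, so I gripped the bar again and corrected it.
- **Pieces:** they lie in the target jar. No loose pieces show on the plate, in the funnel or on the bench near the stand. I could not count all eight through the frosted-looking glass; I infer the full count from the empty trough and clear funnel.
- **Beaker, bottle and dish:** in the side camera they look the same before and after. The remaining pixel differences are small, and I put them down to shadows.
- **Forces:** the wrist force readings stayed around 11 N or less.

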